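# Snap the rear cap onto a hair dryer and start its test

## Robot

A 7-joint arm with a two-finger parallel gripper is mounted at the origin on the work surface. World frame = base frame: x ahead of the robot, y to its left, z up, the work surface at z = 0. Lengths are in m, angles in rad, forces in N, time in s.
With the tool pointing down it reaches from about 0.4 to 0.85 m from the base axis. Payload 10.4 kg.
Tool frame: the origin (TCP) lies at the very end of the fingers, on their centre line; the grasp point (between the pads) lies 19 mm behind it; z points along the fingers, y is the direction in which the jaws open and shut (so a half turn about z gives the same grasp; the last joint's range is limited). The gripper opens to 87 mm and grips with 3 to 60 N. Pads are 19 mm wide; open, the fingers measure 117 mm over their backs; the gripper's body (75 mm by 190 mm) begins 51 mm behind the grasp point.
Start: joints at [-1.296, 0.332, -0.065, 1.46, 0.022, 1.35, -0.088], TCP at [0.183, 0.598, 0.223] pointing down, gripper open.
Joint ranges: [-2.6, 2.6], [-0.5, 2.12], [-1.47, 1.34], [0.16, 2.42], [-1.27, 4.41], [0.06, 2.06], [-2.6, 2.6]. Speed limits (rad/s): [2.22, 2.22, 2.79, 2.79, 3.14, 3.14, 3.14].

## Interface

Orientations are given as a unit quaternion [x, y, z, w].
In Python, from bench import r, eyes, job gives the robot as it stands. The module is installed in compiled form; this text tells all that it offers.
- The arm moves only by the tool play_rows, never from a script. Its argument "motion" is a list of rows, each a list of 7 numbers: the shift along the tool's x, y, z as a fraction of full scale, then the turn, a rotation vector about the tool's x, y, z as a fraction of full scale, then the opening in per cent of the stroke, from 0 (shut) to 100 (fully open). A call has 1 to 5 rows; each row is the pose to reach, as a shift and turn from the pose commanded when the call began, along the tool's axes at that moment; what a row does not reach only later rows make up. Full scale, the value 1, is 0.2 m for a shift and 90 degrees for a turn. A row lasts 1/8 s, in which the tool goes at most 62.5 mm and 10.7 degrees, less where a joint would pass 70% of its speed; a pose out of reach is approached as far as the arm can. A call with a number of a shift or a turn outside -1 to 1 is refused whole. A call with a gripper value outside its range is refused whole. The fingers move at their own pace and stop on an object; "squeeze" is the grip in N (left out, the last holds). Time passes only in rows, so rows that repeat a pose let the fingers close. It gives the time, the measured TCP pose, the force and the opening at its end, in the units of the state.
- r.read_state(): the state, without advancing time (a new reading comes with each control period).
- eyes.camera(name): name is "side" or "top"; returns a dict with "image" (420x560x3 uint8, red, green, blue), "mtx" (3x3 intrinsics, pixels), "R" (3x3) and "t" (3): a world point X has camera coordinates R X + t. Camera axes: x right, y down, z forward; pixel columns grow to the right and rows downward; lengths in m; the calibration is good to about 2 mm. A picture is of the moment at which its call begins. There is no depth.
- job.close_job(): hands the job in, once; it reports no verdict.
Trained networks look in a picture, given as the dict that the camera call returned (one of the last four; its "shot" number tells which), for a name from the list of things; names that differ only in an ending like _2 or _b are one class to them, and where a whole thing is asked for, a point or a joint stands for the part that bears it (a point fixed in the world has none). Each returns a list of dicts, best first, with "p" (0 to 1); they miss things now and then, are a little off and sometimes report something else, mostly with a low value. They report only what shows in the picture. A call takes as long as a camera call. They do not tell look-alikes from the thing itself.
- eyes.regions_of(picture, label): "region" (420x560 bool, what is visible of it) and "xy" ([column, row] in pixels, amid what is visible of it).
- eyes.landmark_of(picture, label): "xy" ([column, row] in pixels: a listed point, or the origin of a listed thing).
The state is a dict: "time": time; "joint_positions": joint angles; "joint_vel": joint speeds; "joint_torque": joint torques, N m; "ee_pos": TCP position; "eef_rot": TCP orientation; "ft_force": force on the tool from outside, world axes, zero at the start; "torque": the same for the moment, N m; "width": finger opening in m.
Only numpy, scipy, OpenCV 4.12 (cv2) and the standard library are available. Lean on these libraries where they do the work, as an engineer would, in place of code of your own. Each camera call takes 0.05 s, during which the arm holds its last target. There are 200 camera calls.

## Task

Refit the round rear cap of the hair dryer that stands nozzle-down in the dock: set the cap plug-down in the dryer's open inlet without pushing it in and let go, then take the seating tool (square wooden handle, round rubber foot) and press the cap squarely with it until it clicks fully home, never pushing the cap in with the fingers. Stand the tool upright in its steel dish again and let go of it, then start the test by pressing the round key on the keypad firmly for half a second, without pressing the square or the bar key. Leave the clear bottle, hairbrush and comb where they are.

Things in the scene. Friction and masses are not known exactly. Their poses are not given: they have to be found in the camera images.
- cap_mid (a point): Loose black rear cap, lying plug-down on a 110 x 110 x 4 mm light grey mat: a flat round flange, 54 mm across and 14 mm thick, with grey grille lines on top and a narrower 16 mm plug below. This point is on the axis in the middle of the flange, 7 mm below its top and 23 mm above the plug's tip: grip the flange here. z points up out of the flange.
- cap: The same cap, 30 mm tall, 28 to 56 g; origin at the centre of the plug's tip, z up. From its tip the round plug widens from 24 mm to a bead of 37 mm over 6 mm, then narrows to a neck of 30 mm under the flange.
- inlet (a point): Centre of the dryer's open inlet at rim height, 150 mm above the table, z up; rim 51 mm across outside, 41 mm inside. The loose cap rests on four spring catches inside it with cap_mid about 18 mm above this point. It goes down 11 mm under a push rising to about 7 to 18 N, snapping down the last 5 mm by itself; fully home the flange lies on the rim all round, cap_mid 7 mm above this point. Over 5 N from the fingers pushes it in.
- dryer: White hair dryer fixed nozzle-down in a grey dock (base 150 x 130 x 30 mm); origin on the table under the inlet. Its neck stays 51 mm wide for 32 mm below the rim, then widens to 74 mm. Its level handle, 32 mm thick, its axis 68 mm below the rim, points along +x to 151 mm from the axis.
- tool_mid (a point): Seating tool standing in its dish, 80 mm tall: square wooden handle 22 x 22 mm on a round flat black rubber foot, 46 mm across and 12 mm thick. This point is on its axis half-way up, 40 mm above the foot's flat underside: grip the handle here across two flat sides. z points up the handle, x and y are square to its sides.
- tool: The same seating tool, 110 to 225 g; origin at the centre of the foot's underside, z up the handle.
- dish_floor (a point): Centre of the inner floor (5 mm above the table) of the fixed round steel dish in which the tool stands; 90 mm across outside, about 76 mm inside at the floor, its rim 8 mm above the floor.
- run_top (a point): Centre of the top of the round membrane key that starts the test, white, 28 mm across, 4 mm proud of the white keypad box (90 x 170 mm, 36 mm high), so its top is 40 mm above the table. It yields only 1.5 mm and reacts to 4 N or more straight down, held a moment; 6 to 15 N is a good press. The three keys stand 48 mm apart in a row along the box, in any order.
- key_round: The same round key; origin at the centre of its underside, 4 mm below its top.
- key_square: Square membrane key, 25 x 25 mm, as high as the round one; not to be pressed. Origin at the centre of its underside.
- key_bar: Narrow bar-shaped membrane key, 30 x 10 mm, as high as the round one; not to be pressed. Origin at the centre of its underside.
- spray: Bystander: clear bottle with a black top, 56 mm across, 170 mm tall, standing; origin at the centre of its underside.
- hairbrush: Bystander: dark wooden paddle hairbrush, 200 x 60 x 28 mm, lying bristles down; origin near its middle, on the table.
- comb: Bystander: black comb 180 x 30 x 6 mm lying flat; origin at its middle on the table.
There are look-alikes about, which are no part of the job. Of the things that look like the cap, the larger one is meant.

How it is judged:
By the outcome, as a careful person would: the job done as asked, in the order asked, and still so for the second after the job is handed in, with the robot touching nothing.
It also fails if it takes over 72 s, if anything falls off the work surface, if the arm or the gripper's body presses on something with over 40 N, if the wrist force passes 120 N, or if a joint passes its speed limit or range.

## Working session

There is one attempt and no reset: what is moved stays moved. The work goes in short steps, Python scripts to look and compute and a tool call to move; the robot and the scene stay as the last step left them, time stands still between calls to the robot, and variables do not carry over. Pictures are saved under pics/ and viewed, about 8 in all and at most 12, crops included, and the job is handed in when it is done.

Besides the shell and the picture viewer there is one more tool, called after "Call:" as name(argument=value, ...), one argument or row to a line, values as JSON. play_rows: Moves the arm, as the interface text tells. Shift numbers are shares of 0.2 m and turn numbers shares of 90 degrees, none past 1 either way. Its arguments: {"type":"object","properties":{"motion":{"type":"array","items":{"type":"array","items":{"type":"number"}}},"squeeze":{"type":"number"}},"required":["motion"]}

```bash
mkdir -p pics; cat > h.py <<'E'
import numpy as np, cv2
from bench import r, eyes, job
from scipy.spatial.transform import Rotation as Ro
def save(p,n): cv2.imwrite('pics/'+n,cv2.cvtColor(p if isinstance(p,np.ndarray) else p['image'],cv2.COLOR_RGB2BGR))
def atz(P,xy,z):
    d=P['R'].T@np.linalg.inv(P['mtx'])@np.array([xy[0],xy[1],1.]); c=-P['R'].T@P['t']
    return c+d*(z-c[2])/d[2]
def tri(P,a,Q,b):
    A=[];B=[]
    for p,xy in((P,a),(Q,b)):
        d=p['R'].T@np.linalg.inv(p['mtx'])@np.array([xy[0],xy[1],1.]);d/=np.linalg.norm(d);c=-p['R'].T@p['t']
        M=np.eye(3)-np.outer(d,d);A.append(M);B.append(M@c)
    return np.linalg.solve(sum(A),sum(B))
def proj(P,X):
    u=P['mtx']@(P['R']@np.array(X)+P['t']);return u[:2]/u[2]
def go(X,yaw=None,z=None):
    "shift (share) in the tool axes to TCP X, turn about tool z so tool y points along world yaw (deg, mod 180)"
    s=r.read_state();R=Ro.from_quat(s['eef_rot']);print('tcp',np.round(s['ee_pos'],4),'yaw y',np.round(np.degrees(np.arctan2(*R.as_matrix()[[1,0],1])),1),'tilt z',R.as_matrix()[:,2].round(3),'F',np.round(s['ft_force'],1),'w',s['width'],'t',s['time'])
    y=R.as_matrix()[:,1]
    if yaw is not None:
        d=(yaw-np.degrees(np.arctan2(y[1],y[0]))+90)%180-90
        T=Ro.from_euler('z',yaw,degrees=True).as_matrix()[:,1-1]*(1 if np.dot(Ro.from_euler('z',yaw,degrees=True).as_matrix()[:,0],y)>0 else -1)
        zt=np.array([0,0,-1.]);Rt=np.column_stack([np.cross(T,zt),T,zt])
        rv=(R.inv()*Ro.from_matrix(Rt)).as_rotvec()/(np.pi/2)
    else: rv=np.zeros(3)
    print('shift',np.round(R.inv().apply(np.array(X)-s['ee_pos'])/.2,3),'turn',np.round(rv,3))
E
cat > a.py <<'E'
from h import *
P=eyes.camera('top');Q=eyes.camera('side')
save(P,'top0.png');save(Q,'side0.png')
H={'cap_mid':.027,'inlet':.15,'tool_mid':.045,'dish_floor':.005,'run_top':.04,'key_square':.036,'key_bar':.036,'spray':0,'hairbrush':0,'comb':0,'dryer':0}
for n,z in H.items():
    for nm,C in(('top',P),('side',Q)):
        for l in eyes.landmark_of(C,n)[:4]: print(n,nm,np.round(l['xy'],1),round(l['p'],2),atz(C,l['xy'],z).round(4))
print(r.read_state())
E
python3 a.py
```

```text
cap_mid top [378.4 206.9] 0.81 [ 0.5274 -0.2926  0.027 ]
cap_mid top [422.4 224.2] 0.53 [ 0.4845 -0.4065  0.027 ]
cap_mid side [397.  357.9] 0.97 [ 0.4785 -0.4238  0.027 ]
cap_mid side [365.1 307.1] 0.72 [ 0.5245 -0.3007  0.027 ]
inlet top [249.4 142.3] 0.8 [0.6544 0.0432 0.15  ]
inlet top [380.1 207.2] 0.36 [ 0.5047 -0.2666  0.15  ]
inlet side [314. 170.] 0.59 [0.6746 0.051  0.15  ]
tool_mid top [266.  228.6] 0.65 [0.4599 0.0008 0.045 ]
tool_mid side [252.2 238.7] 0.94 [0.4552 0.0067 0.045 ]
dish_floor top [266.2 233.2] 0.93 [0.4523 0.0013 0.005 ]
dish_floor top [380.2 205.4] 0.27 [ 0.5355 -0.3028  0.005 ]
dish_floor top [161.  229.8] 0.26 [0.4539 0.2832 0.005 ]
dish_floor side [254.8 256.5] 0.57 [ 0.4508 -0.0106  0.005 ]
run_top top [163.4 229.8] 0.46 [0.4503 0.2665 0.04  ]
run_top side [195.4 197.1] 0.55 [0.4396 0.2743 0.04  ]
key_square top [180.3 235.8] 0.5 [0.4363 0.2226 0.036 ]
key_square side [203.2 205.5] 0.48 [0.4388 0.2267 0.036 ]
key_bar top [363.8 151.7] 0.73 [ 0.6745 -0.2536  0.036 ]
key_bar side [192.5 194.6] 0.44 [0.4424 0.2987 0.036 ]
spray top [363.2 152.6] 0.79 [ 0
[... 395 characters left out ...]
 ]
{'time': 1.2, 'joint_positions': array([-1.29559406,  0.33219271, -0.06471928,  1.46010641,  0.02162203,
        1.3498847 , -0.08848674]), 'joint_vel': array([-0.00118316, -0.000935  ,  0.00014361,  0.00130533,  0.00033741,
       -0.00069832,  0.00287566]), 'joint_torque': array([-1.82310672e-03, -6.23036385e+01,  2.37876456e-02, -3.90121651e+01,
       -6.09873841e-02,  3.14378645e-02,  7.83083533e-05]), 'ee_pos': array([0.18337294, 0.59751999, 0.22257707]), 'eef_rot': array([1.48331891e-01, 9.88937636e-01, 5.19463562e-05, 5.20702058e-06]), 'ft_force': array([ 0.41666387,  0.16495679, -0.1413237 ]), 'torque': array([ 0.02007994, -0.00219566, -0.04169295]), 'width': 0.08710779861220676}
```

```bash
python3 - <<'E'
import cv2
a=cv2.imread('pics/top0.png');b=cv2.imread('pics/side0.png')
cv2.imwrite('pics/top1.png',cv2.resize(a[90:330,80:480],None,fx=2,fy=2,interpolation=cv2.INTER_CUBIC)[:600])
cv2.imwrite('pics/side1.png',cv2.resize(b[110:400,120:500],None,fx=2,fy=2,interpolation=cv2.INTER_CUBIC)[:600])
E
```

```text
(no output)
```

View pics/top1.png

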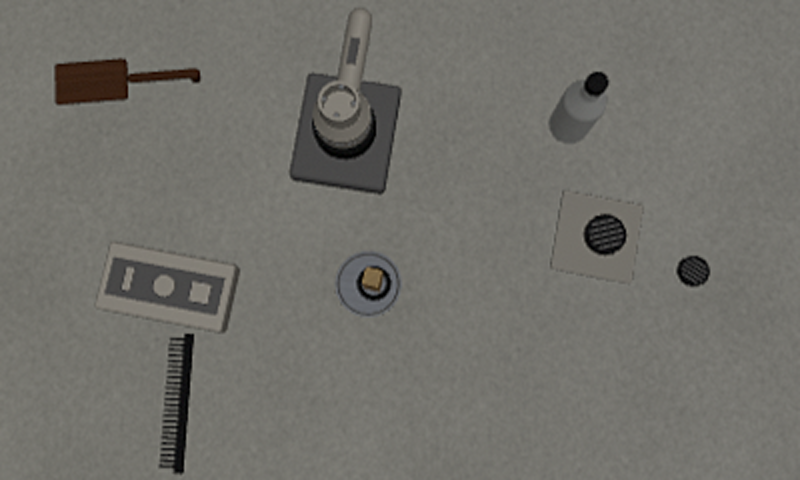

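View pics/side1.png

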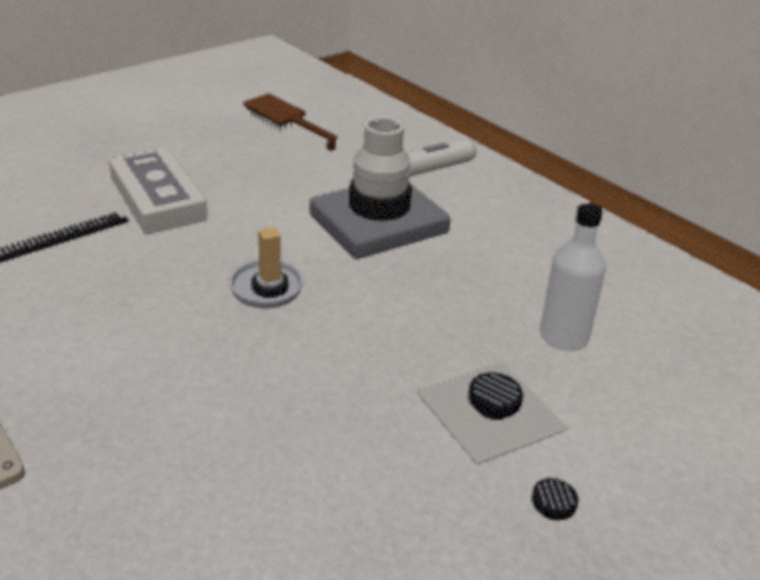

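The candidates for the cap are the large disc on the mat, at top pixel (382,207), and the small disc on the bare table, at (427,225). I choose the larger one on the mat. The tool is at top pixel (266,230), the inlet at (249,141) and the round key at (162,233), between the bar and the square. Next I refine these with edge fits.

```bash
cat > fit.py <<'E'
from h import *
from scipy.ndimage import map_coordinates
from scipy.optimize import minimize
def gm(C):
    g=cv2.GaussianBlur(cv2.cvtColor(C['image'],cv2.COLOR_RGB2GRAY).astype(np.float32),(0,0),.8)
    return np.hypot(cv2.Sobel(g,cv2.CV_32F,1,0),cv2.Sobel(g,cv2.CV_32F,0,1))
a=np.linspace(0,2*np.pi,120,endpoint=False)
def circ(rr,z): return lambda t:np.c_[rr*np.cos(a),rr*np.sin(a),z+0*a]
def rect(w,h,z):
    u=np.linspace(-.5,.5,30);c=0*u+.5
    p=np.r_[np.c_[u,c],np.c_[u,-c],np.c_[c,u],np.c_[-c,u]]*[w,h]
    def f(t):
        k=np.array([[np.cos(t),-np.sin(t)],[np.sin(t),np.cos(t)]]);return np.c_[p@k.T,z+0*p[:,0]]
    return f
def score(cams,shapes,x):
    s=0
    for C,G in cams:
        for f in shapes:
            X=f(x[2] if len(x)>2 else 0)+np.array([x[0],x[1],0])
            u=(X@C['R'].T+C['t'])@C['mtx'].T;u=u[:,:2]/u[:,2:]
            s+=np.minimum(map_coordinates(G,[u[:,1],u[:,0]],order=1),150).mean()
    return s
def fit(cams,shapes,x0,yaws=None,rad=.014):
    best=None
    for t in ([None] if yaws is None else yaws):
        for dx in np.arange(-rad,rad+1e-6,.002):
            for dy in np.arange(-rad,rad+1e-6,.002):
                x=[x0[0]+dx,x0[1]+dy]+([] if t is None else [t])
                s=score(cams,shapes,x)
                if best is None or s>best[0]: best=(s,x)
    m=minimize(lambda x:-score(cams,shapes,x),best[1],method='Nelder-Mead',options=dict(initial_simplex=np.array([best[1]]+[np.array(best[1])+np.eye(len(best[1]))[i]*(.002 if i<2 else .1) for i in range(len(best[1]))])))
    return m.x.round(4),round(-m.fun,1)
E
cat > b.py <<'E'
from fit import *
P=eyes.camera('top');Q=eyes.camera('side');p=(P,gm(P));q=(Q,gm(Q))
Y=np.radians(np.arange(-45,45,10))
for n,sh,x0,y in(('cap',[circ(.027,.034)],(.527,-.297),None),('inlet',[circ(.0255,.15),circ(.0205,.15)],(.66,.047),None),
  ('dish',[circ(.045,.013)],(.453,.0),None),('toolfoot',[circ(.023,.017)],(.455,.0),None),('tooltop',[rect(.022,.022,.085)],(.455,.0),Y),('keyround',[circ(.014,.04)],(.445,.27),None),
  ('box',[rect(.09,.17,.036)],(.445,.27),Y),('mat',[rect(.11,.11,.004)],(.53,-.295),Y),('dock',[rect(.15,.13,.03)],(.66,.045),Y)):
    for k,c in(('top',[p]),('side',[q]),('both',[p,q])):
        print(n,k,*fit(c,sh,x0,y))
E
python3 b.py
```

```text
cap top [ 0.525 -0.301] 150.0
cap side [ 0.5309 -0.3016] 128.5
cap both [ 0.5294 -0.3007] 276.5
inlet top [0.6599 0.0446] 199.2
inlet side [0.6568 0.0385] 177.1
inlet both [0.6562 0.0401] 358.5
dish top [0.4561 0.0083] 66.5
dish side [ 0.4513 -0.0005] 99.6
dish both [0.4562 0.0067] 152.5
toolfoot top [ 0.4576 -0.0011] 141.0
toolfoot side [ 0.4472 -0.0134] 126.3
toolfoot both [0.4579 0.002 ] 249.8
tooltop top [ 0.4416 -0.0091  0.5226] 124.6
tooltop side [ 0.4448 -0.0188 -0.4993] 116.7
tooltop both [ 0.4464 -0.0156 -0.5498] 212.8
keyround top [0.4432 0.2711] 150.0
keyround side [0.443  0.2704] 145.6
keyround both [0.4431 0.2705] 295.6
box top [ 0.4449  0.2621 -0.1612] 76.3
box side [ 0.4267  0.2667 -0.1186] 90.2
box both [ 0.4225  0.2663 -0.1756] 179.5
mat top [ 0.5201 -0.2806  0.6167] 24.8
mat side [ 0.5262 -0.3014 -0.1663] 57.5
mat both [ 0.5263 -0.3009 -0.1698] 81.0
dock top [ 0.6578  0.0441 -0.1353] 138.8
dock side [ 0.6587  0.0406 -0.1431] 100.4
dock both [ 0.6578  0.0435 -0.1332] 235.5
```

```bash
sed -i 's/,150).mean/,600).mean/' fit.py; cat > c.py <<'E'
from fit import *
P=eyes.camera('top');Q=eyes.camera('side');p=(P,gm(P));q=(Q,gm(Q))
Y=np.radians(np.arange(-45,45,10))
def wood(C):
    h=C['image'].astype(np.float32);w=np.clip(h[...,0]-h[...,2],0,None);w=cv2.GaussianBlur(w,(0,0),.6)*2
    return np.hypot(cv2.Sobel(w,cv2.CV_32F,1,0),cv2.Sobel(w,cv2.CV_32F,0,1))
pw,qw=(P,wood(P)),(Q,wood(Q))
L=[]
for n,sh,x0,y,w in(('cap',[circ(.027,.034)],(.527,-.301),None,0),('inlet',[circ(.0255,.15),circ(.0205,.15)],(.658,.042),None,0),
  ('dish',[circ(.045,.013)],(.453,.0),None,0),('foot',[circ(.023,.017)],(.453,.0),None,0),('tooltop',[rect(.022,.022,.085)],(.453,-.002),Y,1)):
    for k,c in(('top',[pw if w else p]),('side',[qw if w else q]),('both',[pw,qw] if w else [p,q])):
        f=fit(c,sh,x0,y,.010);print(n,k,*f)
    L.append((sh,f[0]))
def crop(C,c,h=33,s=9):
    c=np.round(c).astype(int);o=c-h
    im=cv2.resize(C['image'][o[1]:o[1]+2*h,o[0]:o[0]+2*h],None,fx=s*.5,fy=s*.5,interpolation=cv2.INTER_CUBIC);s=s*.5
    for sh,x in L:
        for f in sh:
            X=f(x[2] if len(x)>2 else 0)+np.r_[x[:2],0]
            for v in X:
                u=(proj(C,v)-o+.5)*s-.5;cv2.circle(im,tuple(int(i) for i in np.round(u)),0,(255,0,0),-1)
    return im[:290,:265]
rows=[np.hstack([crop(C,proj(C,v)) for v in((.528,-.301,.034),(.658,.042,.15),(.453,0,.05))]) for C in(P,Q)]
save(np.vstack(rows),'ov.png')
E
python3 c.py
```

```text
cap top [ 0.5265 -0.3007] 264.6
cap side [ 0.5182 -0.3108] 206.0
cap both [ 0.5271 -0.3018] 428.1
inlet top [0.6603 0.0445] 202.0
inlet side [0.6567 0.0384] 177.0
inlet both [0.6562 0.0401] 360.2
dish top [0.4562 0.0083] 66.4
dish side [ 0.4507 -0.0017] 103.9
dish both [0.4561 0.0067] 152.8
foot top [4.566e-01 1.000e-04] 214.5
foot side [ 0.4507 -0.0098] 215.0
foot both [4.568e-01 1.000e-04] 349.4
tooltop top [ 4.558e-01 -2.000e-04 -1.772e-01] 291.6
tooltop side [ 0.455  -0.0023 -0.4312] 278.4
tooltop both [ 4.556e-01 -4.000e-04 -2.762e-01] 557.3
```

View pics/ov.png

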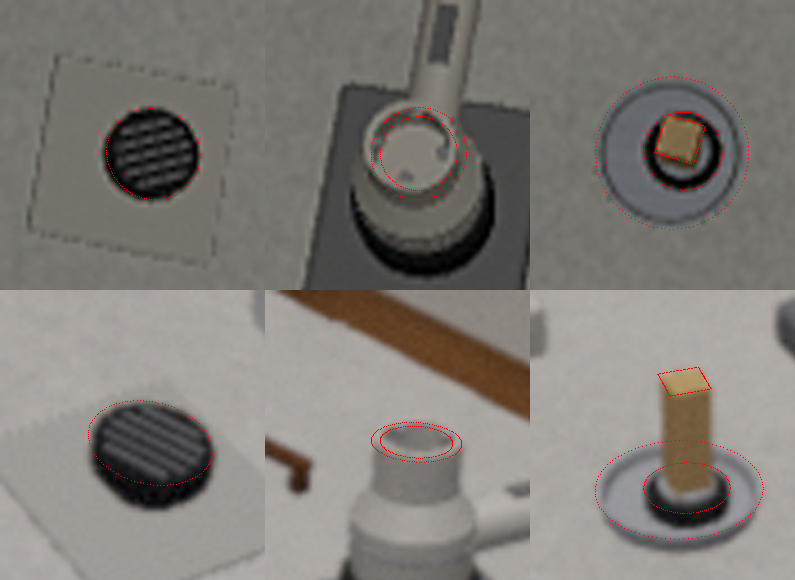

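Picture 3 shows the fits: the cap circle matches in the top view, and the tool's square top matches in both views at about (0.4555, -0.0005). The inlet is about (0.659, 0.043), and I'll check it again relative to the held cap. Now I move toward the cap.

```bash
python3 - <<'E'
from h import *
s=r.read_state();R=Ro.from_quat(s['eef_rot']).as_matrix()
p=s['ee_pos']
for w in((.36,.45,.24),(.46,.26,.24),(.53,.06,.24),(.55,-.13,.24),(.527,-.301,.2)):
    w=np.array(w);print(w,(R.T@(w-p)/.2).round(3));p=w
go((.527,-.301,.2),77)
E
```

```text
[0.36 0.45 0.24] [-1.061 -0.446 -0.087]
[0.46 0.26 0.24] [-0.757 -0.761 -0.   ]
[0.53 0.06 0.24] [-0.628 -0.853 -0.   ]
[ 0.55 -0.13  0.24] [-0.374 -0.879 -0.   ]
[ 0.527 -0.301  0.2  ] [-0.141 -0.851  0.2  ]
tcp [0.1834 0.5975 0.2225] yaw y 72.9 tilt z [ 0.  0. -1.] F [0.2 0.7 0. ] w 0.08712940819217187 t 1.4
shift [-2.961 -3.791  0.112] turn [ 0.     0.    -0.045]
```

Call:
play_rows(
  motion=[
    [-0.25,-0.11,-0.08,0,0,0,100],
    [-0.5,-0.22,-0.1,0,0,0,100],
    [-0.75,-0.33,-0.1,0,0,-0.02,100],
    [-1,-0.45,-0.1,0,0,-0.045,100],
    [-1,-0.45,-0.1,0,0,-0.045,100],
  ],
)

```text
time: 2.02
ee_pos: [0.3525, 0.4491, 0.243]
eef_rot: [0.117, 0.993, -0.0, 0.001]
ft_force: [-0.6, 1.0, 0.1]
width: 0.0869
```

Call:
play_rows(
  motion=[
    [-0.2,-0.2,0,0,0,0,100],
    [-0.4,-0.4,0,0,0,0,100],
    [-0.6,-0.6,0,0,0,0,100],
    [-0.75,-0.75,0,0,0,0,100],
    [-0.75,-0.75,0,0,0,0,100],
  ],
)

```text
time: 2.65
ee_pos: [0.4622, 0.2701, 0.2428]
eef_rot: [0.116, 0.993, -0.0, 0.0]
ft_force: [-1.1, 0.6, 0.0]
width: 0.087
```

Call:
play_rows(
  motion=[
    [-0.15,-0.22,0,0,0,0,100],
    [-0.3,-0.44,0,0,0,0,100],
    [-0.45,-0.66,0,0,0,0,100],
    [-0.6,-0.86,0,0,0,0,100],
    [-0.6,-0.86,0,0,0,0,100],
  ],
)

```text
time: 3.28
ee_pos: [0.5396, 0.0756, 0.2426]
eef_rot: [0.116, 0.993, -0.0, 0.0]
ft_force: [-0.4, 0.3, 0.3]
width: 0.0871
```

Call:
play_rows(
  motion=[
    [-0.1,-0.24,0,0,0,0,100],
    [-0.2,-0.48,0,0,0,0,100],
    [-0.28,-0.7,0,0,0,0,100],
    [-0.36,-0.9,0,0,0,0,100],
    [-0.36,-0.9,0,0,0,0,100],
  ],
)

```text
time: 3.9
ee_pos: [0.5684, -0.115, 0.2424]
eef_rot: [0.115, 0.993, -0.0, -0.0]
ft_force: [1.2, 0.6, -0.1]
width: 0.0871
```

```bash
python3 -c "
from h import *
go((.527,-.301,.1),77)"
```

```text
tcp [ 0.5684 -0.115   0.2424] yaw y 76.8 tilt z [-0.    -0.001 -1.   ] F [ 1.2  0.6 -0.1] w 0.08710924300505948 t 3.9
shift [-0.011 -0.952  0.713] turn [-0.001  0.    -0.002]
```

Call:
play_rows(
  motion=[
    [0,-0.3,0.1,0,0,0,100],
    [-0.01,-0.6,0.3,0,0,0,100],
    [-0.01,-0.85,0.5,0,0,0,100],
    [-0.01,-0.95,0.7,0,0,0,100],
    [-0.01,-0.95,0.7,0,0,0,100],
  ],
)

```text
time: 4.53
ee_pos: [0.5255, -0.2976, 0.0987]
eef_rot: [0.114, 0.993, 0.001, -0.003]
ft_force: [0.4, 0.4, -0.1]
width: 0.0869
```

Call:
play_rows(
  motion=[
    [0,0,0,0,0,0,100],
  ],
)

```text
time: 4.65
ee_pos: [0.5293, -0.2964, 0.1031]
eef_rot: [0.112, 0.994, 0.001, 0.0]
ft_force: [-0.3, -0.2, 0.9]
width: 0.087
```

```bash
python3 -c "
from h import *
go((.527,-.301,.009),77)"
```

```text
tcp [ 0.5293 -0.2964  0.1031] yaw y 77.1 tilt z [ 0.001  0.001 -1.   ] F [-0.3 -0.2  0.9] w 0.08700010756484398 t 4.65
shift [ 0.006 -0.025  0.47 ] turn [0.001 0.    0.002]
```

Call:
play_rows(
  motion=[
    [0.006,-0.025,0.2,0,0,0,100],
    [0.006,-0.025,0.4,0,0,0,100],
    [0.006,-0.025,0.465,0,0,0,100],
    [0.006,-0.025,0.465,0,0,0,100],
    [0.006,-0.025,0.465,0,0,0,70],
  ],
  squeeze=12,
)

```text
time: 5.28
ee_pos: [0.5267, -0.3036, 0.0115]
eef_rot: [0.113, 0.994, -0.0, 0.001]
ft_force: [-0.7, 0.7, -0.4]
width: 0.0826
```

```bash
python3 -c "
from h import *
go((.527,-.301,.009),77)
P=eyes.camera('top');Q=eyes.camera('side')
f=lambda C,v:cv2.resize(C['image'][int(v[1])-35:int(v[1])+35,int(v[0])-40:int(v[0])+40],None,fx=5,fy=5,interpolation=cv2.INTER_CUBIC)
save(np.hstack([f(C,proj(C,(.527,-.301,.03))) for C in(P,Q)]),'g.png')"
```

```text
tcp [ 0.5267 -0.3036  0.0115] yaw y 77.0 tilt z [ 0.003 -0.001 -1.   ] F [-0.7  0.7 -0.4] w 0.08264980379962923 t 5.275
shift [0.002 0.013 0.012] turn [-0.     0.002  0.   ]
```

View pics/g.png

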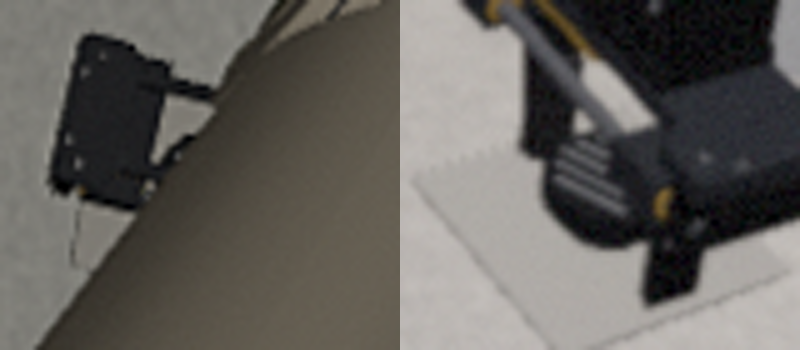

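The cap lies between the open fingers in the side view at about (590,190). I close on it.

Call:
play_rows(
  motion=[
    [0,0,0.01,0,0,0,70],
    [0,0,0.01,0,0,0,50],
    [0,0,0.01,0,0,0,50],
    [0,0,0.01,0,0,0,50],
    [0,0,0.01,0,0,0,50],
  ],
  squeeze=12,
)

```text
time: 6.0
ee_pos: [0.5253, -0.3034, 0.0076]
eef_rot: [0.113, 0.994, 0.0, 0.0]
ft_force: [-0.4, 0.2, 1.0]
width: 0.0535
```

Call:
play_rows(
  motion=[
    [0,0,0,0,0,0,40],
    [0,0,0,0,0,0,40],
    [0,0,-0.1,0,0,0,40],
    [0,0,-0.25,0,0,0,40],
    [0,0,-0.25,0,0,0,40],
  ],
)

```text
time: 6.62
ee_pos: [0.5268, -0.3047, 0.0609]
eef_rot: [0.113, 0.994, -0.001, 0.002]
ft_force: [0.3, 0.2, -0.2]
width: 0.0531
```

```bash
python3 -c "
from h import *
go((.659,.043,.25),77)"
```

```text
tcp [ 0.5268 -0.3047  0.0609] yaw y 77.0 tilt z [ 0.005 -0.002 -1.   ] F [ 0.3  0.2 -0.2] w 0.053096813660688254 t 6.625
shift [-0.257  1.842 -0.946] turn [-0.001  0.003 -0.   ]
```

Call:
play_rows(
  motion=[
    [0,0,-0.25,0,0,0,40],
    [0,0,-0.5,0,0,0,40],
    [0,0,-0.75,0,0,0,40],
    [0,0.05,-0.95,0,0,0,40],
    [0,0.2,-0.95,0,0,0,40],
  ],
)

```text
time: 7.25
ee_pos: [0.5346, -0.2667, 0.2511]
eef_rot: [0.115, 0.993, -0.001, 0.003]
ft_force: [1.0, 0.9, -1.3]
width: 0.0532
```

Call:
play_rows(
  motion=[
    [0,0.22,0,0,0,0,40],
    [0,0.44,0,0,0,0,40],
    [-0.05,0.66,0,0,0,0,40],
    [-0.1,0.88,0,0,0,0,40],
    [-0.15,1,0,0,0,0,40],
  ],
)

```text
time: 7.88
ee_pos: [0.6091, -0.0738, 0.2473]
eef_rot: [0.112, 0.994, 0.0, -0.0]
ft_force: [-0.7, -0.0, -0.7]
width: 0.0537
```

Call:
play_rows(
  motion=[
    [-0.05,0.2,0,0,0,0,40],
    [-0.08,0.4,0,0,0,0,40],
    [-0.1,0.55,0,0,0,0,40],
    [-0.1,0.64,0,0,0,0,40],
    [-0.1,0.64,0,0,0,0,40],
  ],
)

```text
time: 8.5
ee_pos: [0.6568, 0.0442, 0.2472]
eef_rot: [0.113, 0.994, -0.0, -0.0]
ft_force: [0.7, -0.6, -1.2]
width: 0.0534
```

```bash
python3 -c "
from h import *
go((.659,.043,.2),77)"
```

```text
tcp [0.6568 0.0442 0.2472] yaw y 77.0 tilt z [-0.001 -0.    -1.   ] F [ 0.7 -0.6 -1.2] w 0.05337572152958483 t 8.5
shift [-0.012 -0.003  0.236] turn [-0.    -0.     0.001]
```

Call:
play_rows(
  motion=[
    [-0.01,-0.003,0.2,0,0,0,40],
    [-0.01,-0.003,0.36,0,0,0,40],
    [-0.01,-0.003,0.36,0,0,0,40],
    [-0.01,-0.003,0.36,0,0,0,40],
  ],
)

```text
time: 9.0
ee_pos: [0.6592, 0.0415, 0.1773]
eef_rot: [0.114, 0.993, 0.0, 0.001]
ft_force: [0.1, -0.1, -0.3]
width: 0.053
```

```bash
python3 -c "
from h import *
go((.659,.043,.15),77)
P=eyes.camera('top');Q=eyes.camera('side')
s=r.read_state();x,y,z=s['ee_pos']
f=lambda C,v:cv2.resize(C['image'][int(v[1])-40:int(v[1])+40,int(v[0])-40:int(v[0])+40],None,fx=5,fy=5,interpolation=cv2.INTER_CUBIC)
for C in(P,Q):print(proj(C,(.659,.043,.15)),[(n,l['xy'].round(1),round(l['p'],2)) for n in('cap_mid','cap','inlet') for l in map(lambda d:{**d,'xy':np.array(d['xy'])},eyes.landmark_of(C,n)[:3])],'pred cap tip',proj(C,(x,y,z-.004)).round(1),'mid',proj(C,(x,y,z+.019)).round(1))
save(np.hstack([f(C,proj(C,(.659,.043,.16))) for C in(P,Q)]),'i.png')"
```

```text
tcp [0.6592 0.0415 0.1773] yaw y 76.9 tilt z [ 0.002 -0.    -1.   ] F [ 0.1 -0.1 -0.3] w 0.053001767955716594 t 9.0
shift [0.003 0.007 0.137] turn [ 0.     0.001 -0.001]
[249.5533769  140.45673181] [('cap_mid', array([422.9, 223.9]), 0.63), ('cap', array([423.8, 222.1]), 0.55), ('inlet', array([248.2, 142.9]), 0.89)] pred cap tip [249.2 136.9] mid [248.4 133.5]
[311.29780192 172.58171527] [('cap_mid', array([397. , 358.1]), 0.79), ('cap_mid', array([312.9, 155.5]), 0.51), ('cap', array([315.3, 163.5]), 0.64), ('cap', array([396.3, 369.2]), 0.57), ('inlet', array([311.2, 172.2]), 0.57)] pred cap tip [312.2 164.2] mid [312.7 155.8]
```

View pics/i.png

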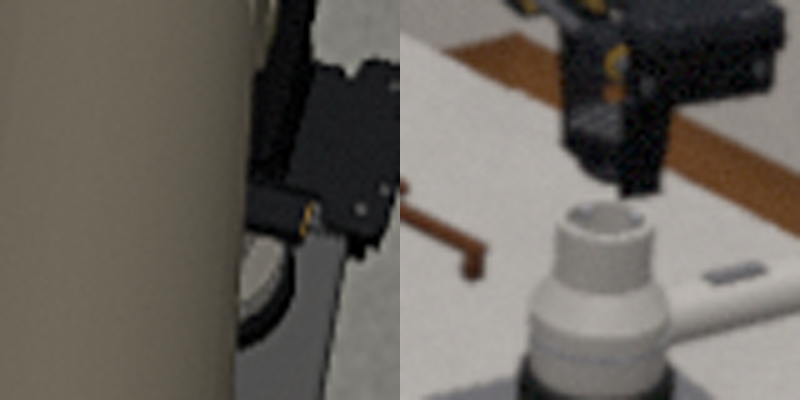

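The cap is held level above the inlet, and both views agree with my estimate to about 1 mm (side rim centre at about (311.8,172.6)). I descend gently.

Call:
play_rows(
  motion=[
    [0.003,0.007,0.05,0,0,0,40],
    [0.003,0.007,0.09,0,0,0,40],
    [0.003,0.007,0.09,0,0,0,40],
  ],
)

```text
time: 9.78
ee_pos: [0.6577, 0.0443, 0.1562]
eef_rot: [0.113, 0.994, -0.0, -0.001]
ft_force: [0.7, 0.9, -0.3]
width: 0.0539
```

```bash
python3 -c "
from h import *
go((.659,.043,.15),77)"
```

```text
tcp [0.6577 0.0443 0.1562] yaw y 77.0 tilt z [-0.002 -0.    -1.   ] F [ 0.7  0.9 -0.3] w 0.05390148631442338 t 9.775
shift [-0.008 -0.005  0.031] turn [-0.    -0.001 -0.   ]
```

Call:
play_rows(
  motion=[
    [0,-0.004,0.015,0,0,0,40],
    [0,-0.004,0.03,0,0,0,40],
    [0,-0.004,0.03,0,0,0,40],
  ],
)

```text
time: 10.15
ee_pos: [0.6581, 0.0434, 0.1513]
eef_rot: [0.113, 0.994, -0.0, -0.0]
ft_force: [-1.2, 0.1, -0.4]
width: 0.0533
```

Call:
play_rows(
  motion=[
    [0,0,0,0,0,0,40],
  ],
)

```text
time: 10.28
ee_pos: [0.6582, 0.0435, 0.1517]
eef_rot: [0.113, 0.994, 0.0, 0.0]
ft_force: [0.4, 0.3, -0.6]
width: 0.0538
```

Call:
play_rows(
  motion=[
    [0,0,0.008,0,0,0,40],
    [0,0,0.008,0,0,0,40],
  ],
)

```text
time: 10.52
ee_pos: [0.6584, 0.0436, 0.1502]
eef_rot: [0.113, 0.994, 0.0, 0.0]
ft_force: [-0.3, 0.9, 1.1]
width: 0.0534
```

Call:
play_rows(
  motion=[
    [0,0,0,0,0,0,65],
    [0,0,0,0,0,0,75],
    [0,0,0,0,0,0,80],
    [0,0,0,0,0,0,80],
  ],
)

```text
time: 11.02
ee_pos: [0.6581, 0.0434, 0.1499]
eef_rot: [0.113, 0.994, -0.0, -0.0]
ft_force: [0.6, 0.2, 0.0]
width: 0.0686
```

Call:
play_rows(
  motion=[
    [0,0,-0.1,0,0,0,95],
    [0,0,-0.3,0,0,0,95],
    [0,0,-0.55,0,0,0,95],
    [0,0,-0.55,0,0,0,95],
  ],
)

```text
time: 11.52
ee_pos: [0.6602, 0.0431, 0.2662]
eef_rot: [0.113, 0.994, 0.001, 0.004]
ft_force: [-0.1, -0.1, -0.6]
width: 0.0823
```

Call:
play_rows(
  motion=[
    [0.3,0,0,0,0,0,95],
    [0.6,0,0,0,0,0,95],
    [0.9,-0.1,0,0,0,0,95],
    [1,-0.3,0,0,0,0,95],
    [1,-0.4,0,0,0,0,95],
  ],
)

```text
time: 12.15
ee_pos: [0.4441, 0.0093, 0.2608]
eef_rot: [0.113, 0.994, 0.001, 0.001]
ft_force: [-0.0, 0.2, 0.1]
width: 0.0829
```

```bash
cat > look.py <<'E'
import sys
from fit import *
P=eyes.camera('top');Q=eyes.camera('side')
f=lambda C,v:cv2.resize(C['image'][int(v[1])-40:int(v[1])+40,int(v[0])-40:int(v[0])+40],None,fx=5,fy=5,interpolation=cv2.INTER_CUBIC)
X=eval(sys.argv[1])
for C in(P,Q):print(proj(C,X).round(1))
save(np.hstack([f(C,proj(C,X)) for C in(P,Q)]),sys.argv[2])
E
python3 look.py '(.659,.043,.16)' placed.png; python3 -c "
from h import *
go((.4555,-.0005,.15),77)"
```

```text
[249.2 139.1]
[311.5 169. ]
tcp [0.4454 0.0086 0.2607] yaw y 76.8 tilt z [ 0.001  0.001 -1.   ] F [ 0.4  0.2 -0.1] w 0.08271112122811483 t 12.25
shift [-0.059 -0.034  0.554] turn [ 0.001  0.001 -0.002]
```

View pics/placed.png

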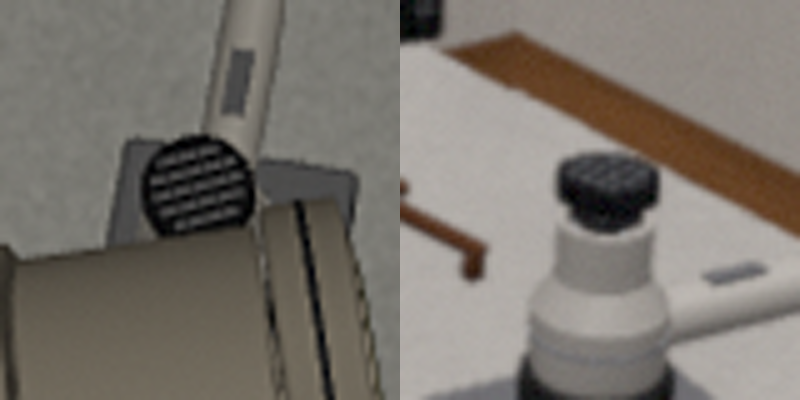

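The cap stands upright and centred on the inlet, still loose, with about 11 mm of neck visible below the flange in the side view at about (608,190). Now the tool.

Call:
play_rows(
  motion=[
    [-0.06,-0.04,0.2,0,0,0,95],
    [-0.06,-0.04,0.45,0,0,0,95],
    [-0.06,-0.04,0.65,0,0,0,95],
    [-0.06,-0.04,0.7,0,0,0,95],
    [-0.06,-0.04,0.7,0,0,0,95],
  ],
)

```text
time: 12.88
ee_pos: [0.4558, 0.0003, 0.1203]
eef_rot: [0.113, 0.994, -0.0, -0.0]
ft_force: [0.2, -1.1, 1.1]
width: 0.0828
```

```bash
python3 -c "
from h import *
go((.4555,-.0005,.026),77)"; python3 look.py '(.4555,-.0005,.06)' tool.png
```

```text
tcp [4.558e-01 3.000e-04 1.203e-01] yaw y 77.0 tilt z [-0.    -0.001 -1.   ] F [ 0.2 -1.1  1.1] w 0.08283584123754055 t 12.875
shift [ 0.    -0.004  0.472] turn [-0. -0. -0.]
[266.2 229.7]
[253.9 234.8]
```

View pics/tool.png

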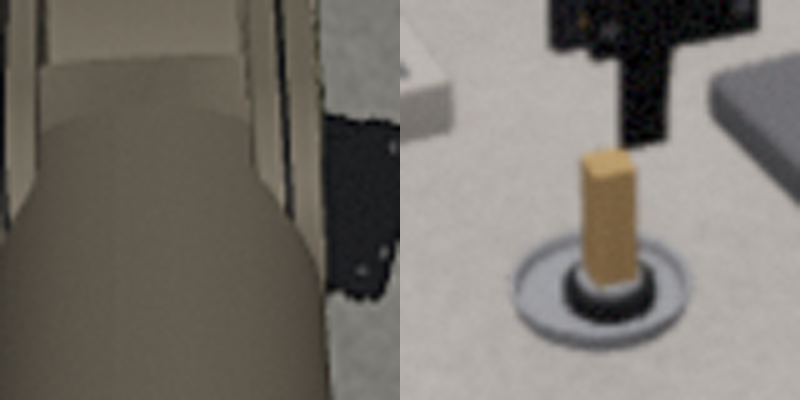

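```bash
python3 -c "
from h import *
Q=eyes.camera('side');o=proj(Q,(.4555,-.0005,.06)).astype(int)-40
for n,v in(('f-y',(.4465,-.040,.12)),('f+y',(.465,.040,.12)),('tooltop',(.4555,-.0005,.085))): print(n,((proj(Q,v)-o)*5+[400,0]).round())"
```

```text
f-y [635. 139.]
f+y [573.  52.]
tooltop [604. 159.]
```

Call:
play_rows(
  motion=[
    [0,-0.002,0.2,0,0,0,95],
    [0,-0.002,0.4,0,0,0,95],
    [0,-0.002,0.47,0,0,0,95],
    [0,-0.002,0.47,0,0,0,70],
    [0,-0.002,0.47,0,0,0,50],
  ],
  squeeze=10,
)

```text
time: 13.65
ee_pos: [0.4563, -0.0001, 0.0274]
eef_rot: [0.113, 0.994, 0.001, 0.001]
ft_force: [0.2, -0.5, -0.1]
width: 0.0704
```

Call:
play_rows(
  motion=[
    [0,0,0,0,0,0,35],
    [0,0,0,0,0,0,20],
    [0,0,0,0,0,0,10],
    [0,0,0,0,0,0,10],
    [0,0,0,0,0,0,10],
  ],
  squeeze=10,
)

```text
time: 14.28
ee_pos: [0.4551, -0.0002, 0.0259]
eef_rot: [0.113, 0.994, 0.0, -0.0]
ft_force: [0.4, 0.5, 1.3]
width: 0.0221
```

Call:
play_rows(
  motion=[
    [0,0,0,0,0,0,5],
    [0,0,0,0,0,0,5],
    [0,0,0,0,0,0,5],
    [0,0,0,0,0,0,5],
  ],
  squeeze=35,
)

```text
time: 14.78
ee_pos: [0.4551, -0.0002, 0.0259]
eef_rot: [0.113, 0.994, 0.0, 0.0]
ft_force: [0.5, 1.1, 0.2]
width: 0.0219
```

Call:
play_rows(
  motion=[
    [0,0,-0.1,0,0,0,5],
    [0,0,-0.35,0,0,0,5],
    [0,0,-0.6,0,0,0,5],
    [0,0,-0.85,0,0,0,5],
    [0,0,-1,0,0,0,5],
  ],
)

```text
time: 15.4
ee_pos: [0.4554, -0.0005, 0.2281]
eef_rot: [0.113, 0.994, 0.0, 0.001]
ft_force: [0.3, -0.5, -1.5]
width: 0.0218
```

Call:
play_rows(
  motion=[
    [0,0,-0.25,0,0,0,5],
    [-0.15,0.08,-0.27,0,0,0,5],
    [-0.4,0.2,-0.27,0,0,0,5],
    [-0.65,0.32,-0.27,0,0,0,5],
    [-0.85,0.42,-0.27,0,0,0,5],
  ],
)

```text
time: 16.02
ee_pos: [0.6412, 0.044, 0.2788]
eef_rot: [0.113, 0.994, -0.0, -0.001]
ft_force: [0.7, 0.6, -1.1]
width: 0.0217
```

Call:
play_rows(
  motion=[
    [-0.09,0.025,0,0,0,0,5],
    [-0.09,0.025,0.15,0,0,0,5],
    [-0.09,0.025,0.3,0,0,0,5],
    [-0.09,0.025,0.3,0,0,0,5],
    [-0.09,0.025,0.3,0,0,0,5],
  ],
)

```text
time: 16.65
ee_pos: [0.6586, 0.044, 0.221]
eef_rot: [0.113, 0.994, 0.0, 0.0]
ft_force: [-0.6, -0.1, -1.5]
width: 0.0218
```

```bash
python3 -c "
from h import *
go((.659,.0435,.196),77)"; python3 look.py '(.659,.043,.19)' over.png
```

```text
tcp [0.6586 0.044  0.221 ] yaw y 77.0 tilt z [ 0.001  0.    -1.   ] F [-0.6 -0.1 -1.5] w 0.021784889231885703 t 16.65
shift [-0.002 -0.002  0.125] turn [ 0.     0.001 -0.   ]
[248.3 134.7]
[312.2 158.1]
```

View pics/over.png

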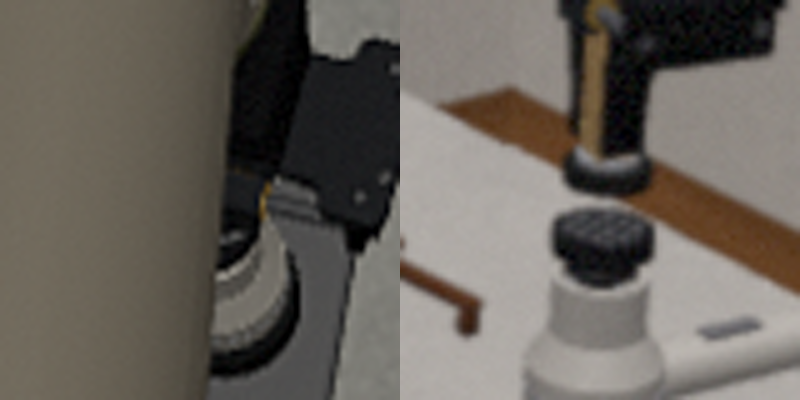

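The foot is centred about 25 mm above the cap, with the side view showing foot at column 608 and cap at 604. I press in steps.

Call:
play_rows(
  motion=[
    [0,0,0.06,0,0,0,5],
    [0,0,0.12,0,0,0,5],
    [0,0,0.13,0,0,0,5],
    [0,0,0.14,0,0,0,5],
    [0,0,0.14,0,0,0,5],
  ],
)

```text
time: 17.38
ee_pos: [0.6586, 0.0442, 0.1925]
eef_rot: [0.113, 0.994, 0.0, 0.0]
ft_force: [-0.0, 1.1, 3.3]
width: 0.0214
```

Call:
play_rows(
  motion=[
    [0,0,0.01,0,0,0,5],
    [0,0,0.02,0,0,0,5],
    [0,0,0.02,0,0,0,5],
  ],
)

```text
time: 17.75
ee_pos: [0.6577, 0.0441, 0.187]
eef_rot: [0.113, 0.994, -0.0, -0.001]
ft_force: [0.4, -0.5, -1.5]
width: 0.0217
```

Call:
play_rows(
  motion=[
    [0,0,0.01,0,0,0,5],
    [0,0,0.015,0,0,0,5],
    [0,0,0.015,0,0,0,5],
  ],
)

```text
time: 18.12
ee_pos: [0.6582, 0.0441, 0.185]
eef_rot: [0.113, 0.994, 0.0, -0.0]
ft_force: [-1.6, 0.2, 2.3]
width: 0.0217
```

Call:
play_rows(
  motion=[
    [0,0,0.01,0,0,0,5],
    [0,0,0.02,0,0,0,5],
    [0,0,0.02,0,0,0,5],
  ],
)

```text
time: 18.5
ee_pos: [0.6583, 0.044, 0.1849]
eef_rot: [0.113, 0.994, 0.001, 0.001]
ft_force: [-16.0, 0.7, 28.9]
width: 0.0219
```

Call:
play_rows(
  motion=[
    [0,0,-0.05,0,0,0,5],
    [0,0,-0.25,0,0,0,5],
    [0,0,-0.5,0,0,0,5],
    [0,0,-0.5,0,0,0,5],
  ],
)

```text
time: 19.0
ee_pos: [0.6601, 0.0437, 0.2851]
eef_rot: [0.113, 0.994, 0.001, 0.003]
ft_force: [0.6, -0.5, -1.7]
width: 0.0223
```

Call:
play_rows(
  motion=[
    [0.2,-0.1,0,0,0,0,5],
    [0.45,-0.2,0,0,0,0,5],
    [0.7,-0.31,0,0,0,0,5],
    [0.944,-0.42,0,0,0,0,5],
    [0.944,-0.42,0,0,0,0,5],
  ],
)

```text
time: 19.62
ee_pos: [0.4527, 0.004, 0.2805]
eef_rot: [0.113, 0.994, 0.001, -0.0]
ft_force: [-0.1, 0.6, -1.9]
width: 0.0223
```

Call:
play_rows(
  motion=[
    [0,0,0.2,0,0,0,5],
    [0,0,0.45,0,0,0,5],
    [0,0,0.7,0,0,0,5],
    [0,0,0.9,0,0,0,5],
    [0,0,0.9,0,0,0,5],
  ],
)

```text
time: 20.25
ee_pos: [0.4535, 0.0043, 0.0983]
eef_rot: [0.113, 0.994, -0.002, -0.003]
ft_force: [-1.2, -0.2, -0.9]
width: 0.0218
```

```bash
python3 -c "
from h import *
go((.456,.004,.026),77)"; python3 - <<'E'
import sys;sys.path.insert(0,'.')
from h import *
P=eyes.camera('top');Q=eyes.camera('side')
f=lambda C,v:cv2.resize(C['image'][int(v[1])-40:int(v[1])+40,int(v[0])-40:int(v[0])+40],None,fx=5,fy=5,interpolation=cv2.INTER_CUBIC)
import os;os.chdir('.')
save(np.hstack([f(Q,proj(Q,(.659,.043,.15))),f(Q,proj(Q,(.456,.004,.05)))]),'home.png')
E
```

```text
tcp [0.4535 0.0043 0.0983] yaw y 77.0 tilt z [-0.006 -0.003 -1.   ] F [-1.2 -0.2 -0.9] w 0.02179608588356888 t 20.25
shift [-0.014  0.003  0.361] turn [-0.002 -0.003 -0.   ]
```

View pics/home.png

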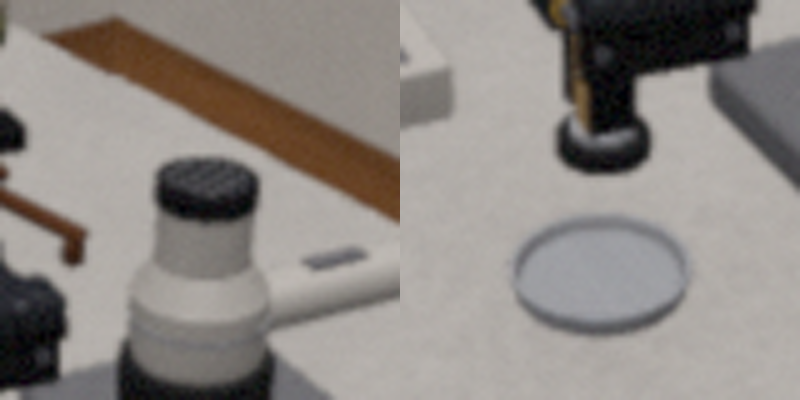

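The cap now sits flat on the rim, and the tool is centred above the dish. I set it down.

Call:
play_rows(
  motion=[
    [0,0,0.15,0,0,0,5],
    [0,0,0.3,0,0,0,5],
    [0,0,0.35,0,0,0,5],
    [0,0,0.365,0,0,0,5],
    [0,0,0.37,0,0,0,5],
  ],
)

```text
time: 20.98
ee_pos: [0.4564, 0.0049, 0.028]
eef_rot: [0.113, 0.994, 0.0, 0.001]
ft_force: [0.1, -0.6, -2.1]
width: 0.0216
```

Call:
play_rows(
  motion=[
    [0,0,0.003,0,0,0,5],
    [0,0,0.005,0,0,0,5],
  ],
  squeeze=10,
)

```text
time: 21.22
ee_pos: [0.4558, 0.0049, 0.0264]
eef_rot: [0.113, 0.994, 0.0, 0.0]
ft_force: [0.5, 0.5, -2.0]
width: 0.0218
```

Call:
play_rows(
  motion=[
    [0,0,0.005,0,0,0,5],
    [0,0,0.005,0,0,0,5],
  ],
)

```text
time: 21.48
ee_pos: [0.4559, 0.0048, 0.0256]
eef_rot: [0.113, 0.994, 0.0, 0.0]
ft_force: [-3.7, -0.4, 7.2]
width: 0.0221
```

Contact. Now I release, rise, and head to the keypad.

Call:
play_rows(
  motion=[
    [0,0,-0.002,0,0,0,20],
    [0,0,-0.002,0,0,0,40],
    [0,0,-0.002,0,0,0,60],
    [0,0,-0.002,0,0,0,60],
    [0,0,-0.002,0,0,0,60],
  ],
)

```text
time: 22.1
ee_pos: [0.4554, 0.0048, 0.0253]
eef_rot: [0.113, 0.994, 0.0, -0.0]
ft_force: [-0.4, 0.3, -0.2]
width: 0.0496
```

Call:
play_rows(
  motion=[
    [0,0,-0.1,0,0,0,60],
    [0,0,-0.3,0,0,0,60],
    [0,0,-0.55,0,0,0,60],
    [0,0,-0.7,0,0,0,60],
    [0,0,-0.7,0,0,0,60],
  ],
)

```text
time: 22.72
ee_pos: [0.4568, 0.005, 0.1674]
eef_rot: [0.113, 0.994, 0.001, 0.002]
ft_force: [0.5, 0.7, -0.9]
width: 0.0524
```

Call:
play_rows(
  motion=[
    [0,0.2,0,0,0,0,0],
    [0.05,0.45,0,0,0,0,0],
    [0.1,0.7,0,0,0,0,0],
    [0.15,0.95,0,0,0,0,0],
    [0.2,1,0,0,0,0,0],
  ],
)

```text
time: 23.35
ee_pos: [0.4603, 0.2116, 0.1637]
eef_rot: [0.111, 0.994, -0.001, -0.001]
ft_force: [-0.6, -1.1, -0.0]
width: 0.0099
```

```bash
python3 - <<'E'
from fit import *
P=eyes.camera('top');Q=eyes.camera('side')
go((.4431,.2705,.06),77)
f=lambda C,v:cv2.resize(C['image'][int(v[1])-40:int(v[1])+40,int(v[0])-40:int(v[0])+40],None,fx=5,fy=5,interpolation=cv2.INTER_CUBIC)
for C in(P,Q): print(*fit([(C,gm(C))],[circ(.014,.04)],(.4431,.2705),rad=.008))
save(np.hstack([f(Q,proj(Q,(.456,.004,.05))),f(Q,proj(Q,(.4431,.2705,.04)))]),'rel.png')
E
```

```text
tcp [0.4603 0.2093 0.1641] yaw y 77.1 tilt z [-0.002 -0.001 -1.   ] F [-0.3 -0.6  0.4] w 0.0039564715803524445 t 23.45
shift [0.151 0.28  0.52 ] turn [-0.001 -0.001  0.001]
[0.4431 0.2689] 128.2
[0.4433 0.2708] 156.5
```

View pics/rel.png

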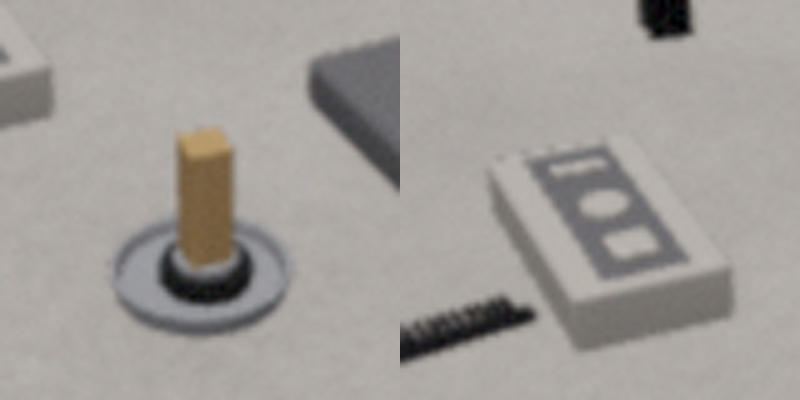

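The tool stands upright in its dish. The round key is between the bar and the square, at about (605,205) in the right crop, and its fit agrees with the earlier one. I go above it.

Call:
play_rows(
  motion=[
    [0.08,0.15,0,0,0,0,0],
    [0.163,0.284,0.15,0,0,0,0],
    [0.163,0.284,0.4,0,0,0,0],
    [0.163,0.284,0.585,0,0,0,0],
    [0.163,0.284,0.585,0,0,0,0],
  ],
)

```text
time: 24.08
ee_pos: [0.4414, 0.2681, 0.0461]
eef_rot: [0.114, 0.993, -0.002, -0.002]
ft_force: [0.3, 0.1, 0.7]
width: 0.0004
```

```bash
python3 -c "
from h import *
go((.4431,.2705,.04),77)"; python3 look.py '(.4431,.2705,.05)' key.png
```

```text
tcp [0.4414 0.2681 0.0461] yaw y 76.9 tilt z [-0.004 -0.004 -1.   ] F [0.3 0.1 0.7] w 0.00044659544551160183 t 24.075
shift [-0.006  0.014  0.03 ] turn [-0.003 -0.002 -0.002]
[160.5 232.1]
[196.9 194.1]
```

View pics/key.png

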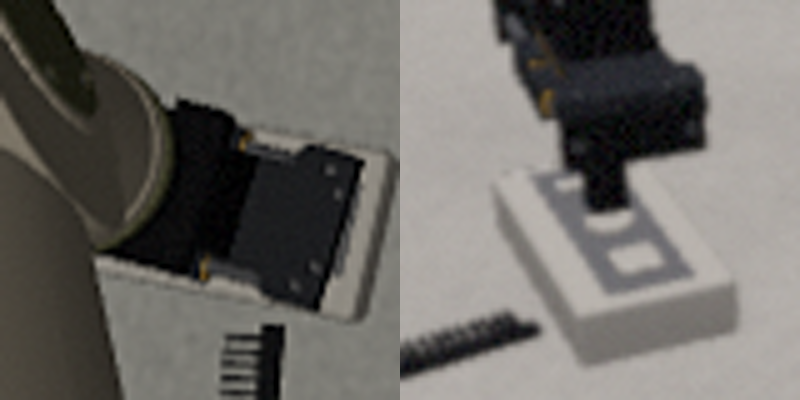

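The fingertips are over the round key (right crop, about (605,215)), clear of the square and the bar. I press.

Call:
play_rows(
  motion=[
    [0,0,0.03,0,0,0,0],
    [0,0,0.04,0,0,0,0],
    [0,0,0.045,0,0,0,0],
  ],
)

```text
time: 24.55
ee_pos: [0.443, 0.2715, 0.04]
eef_rot: [0.113, 0.994, 0.0, 0.0]
ft_force: [-0.6, -0.3, 2.9]
width: 0.0005
```

Call:
play_rows(
  motion=[
    [0,0,0.006,0,0,0,0],
    [0,0,0.008,0,0,0,0],
  ],
)

```text
time: 24.8
ee_pos: [0.443, 0.2716, 0.0392]
eef_rot: [0.113, 0.994, 0.001, 0.0]
ft_force: [-5.0, -3.8, 21.2]
width: 0.0004
```

Call:
play_rows(
  motion=[
    [0,0,-0.004,0,0,0,0],
    [0,0,-0.004,0,0,0,0],
    [0,0,-0.004,0,0,0,0],
    [0,0,-0.004,0,0,0,0],
    [0,0,-0.004,0,0,0,0],
  ],
)

```text
time: 25.42
ee_pos: [0.443, 0.2715, 0.0394]
eef_rot: [0.113, 0.994, 0.0, 0.0]
ft_force: [-0.8, -1.3, 8.4]
width: 0.0001
```

Call:
play_rows(
  motion=[
    [0,0,-0.1,0,0,0,0],
    [0,0,-0.35,0,0,0,0],
    [0,0,-0.6,0,0,0,0],
    [0,0,-0.9,0,0,0,0],
    [0,0,-0.9,0,0,0,0],
  ],
)

```text
time: 26.05
ee_pos: [0.4444, 0.2726, 0.2233]
eef_rot: [0.113, 0.994, 0.003, 0.003]
ft_force: [0.6, 0.5, -0.7]
width: 0.001
```

```bash
python3 - <<'E'
from h import *
Q=eyes.camera('side');go((.44,.27,.2))
save(cv2.resize(Q['image'][110:400,120:500],None,fx=2,fy=2,interpolation=cv2.INTER_CUBIC),'end.png')
E
```

```text
tcp [0.4433 0.2719 0.2205] yaw y 77.0 tilt z [ 0.003  0.003 -1.   ] F [ 0.3 -0.3 -0.6] w 0.0005994445030100058 t 26.1
shift [ 0.014 -0.013  0.102] turn [0. 0. 0.]
```

View pics/end.png

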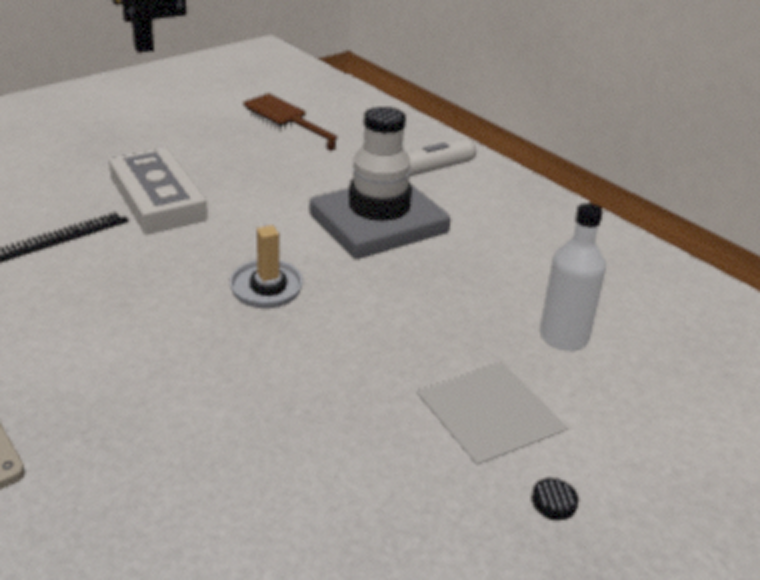

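The final view shows the cap flush on the dryer at (385,118), the tool upright in its dish at (267,260), the bystanders where they were, and the arm clear.

```bash
python3 -c "
from h import *
job.close_job();print(r.read_state()['time'])"
```

```text
the job is handed in; nothing more can be done
the job is handed in; nothing more can be done
```

The job is done and handed in at about 26 s of the 72 s allowed; the hand-in gave no verdict.

- **Cap:** I set the larger cap, the one on the mat, loose in the inlet and let go. The force stayed around 1 N, and a picture showed it upright and still loose.
- **Seating:** I pressed it home with the seating tool. It snapped down, then met a hard stop at the expected height. The force there reached 29 N upward with 16 N sideways. The pictures show the flange flat on the rim.
- **Tool:** It stands upright in its dish, released.
- **Key:** I pressed the round key with the closed fingers. The force peaked at 21 N, above the suggested 6 to 15 N, then I backed off and held for 0.6 s, reading 8 N at the end. The fingers stayed clear of the square and bar keys. Nothing in the pictures or readings shows whether the test actually started.

The last picture shows the bottle, hairbrush and comb in place and the arm touching nothing. The two cameras disagreed by a few millimetres on some early measurements. I checked the cap, tool and key positions again from pictures before the cap fit, the seating press, the tool return and the key press.

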